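Close and bolt the sample transport box

ROBOT

A 6-joint arm with a two-finger parallel gripper is mounted at the origin on a cart in front of the work surface, level with it; the furniture and walls round the work are solid. World frame = base frame: x ahead of the robot, y to its left, z up, the work surface at z = 0. Lengths are in mm, angles in rad, forces in N, time in s.
With the tool pointing down it reaches from about 250 to 725 mm from the base axis. Payload 9.7 kg.
Tool frame: the origin (TCP) lies midway between the tips of the shut fingers; the grasp point (between the pads) lies 19 mm behind it; y points along the fingers, z is the direction in which the jaws open and shut, and the axes are right-handed (so a half turn about y gives the same grasp; the last joint's range is limited). The gripper opens to 85 mm and grips with 20 to 120 N. Pads are 22 mm wide; open, the fingers measure 114 mm over their backs; the gripper's body (76 mm by 85 mm) begins 54 mm behind the grasp point. The pads swing forward as they close: fully open they stand 13 mm farther back than shut.
Start: joints at [1.154, 0.087, 0.176, 1.66, 0, 1.571], TCP at [222.657, 502.912, 202.984] pointing down, gripper open.
Joint ranges: [-3.13, 3.13], [-0.85, 1.81], [-1.15, 1.24], [-2.2, 2.28], [-1.44, 1.52], [-3.14, 3.14]. Speed limits (rad/s): [2.22, 2.22, 2.57, 3.14, 3.14, 3.14].

INTERFACE

Orientations are given as a 3x3 rotation matrix whose columns are the frame's x, y, z axes.
In Python, from bench import bot, optics, order gives the robot as it stands. The module is installed in compiled form; this text tells all that it offers.
- The arm moves only by the tool drive_tool, never from a script. Its argument "steps" is a list of rows, each a list of 7 numbers: the turn, a rotation vector about the world's x, y, z in rad, then the shift along the world's x, y, z in cm, then the finger opening in cm, from 0 to 8.54. In form: [[rx, ry, rz, x, y, z, gripper], ...]. A call has 1 to 12 rows; each row is the pose to reach, as a shift and turn from the pose commanded when the call began; what a row does not reach only later rows make up. A row lasts 1/12 s, in which the tool goes at most 41.7 mm and 7.16 degrees, less where a joint would pass 70% of its speed; a pose out of reach is approached as far as the arm can. A call with a gripper value outside its range is refused whole. The fingers move at their own pace and stop on an object; "grip_force" is the grip in N (left out, the last holds). Time passes only in rows, so rows that repeat a pose let the fingers close. It gives the time, the measured TCP pose, the force and the opening at its end, in the units of the state.
- bot.observe(): the state, without advancing time (a new reading comes with each control period).
- optics.snapshot(name): name is "scene" or "side" or "wrist"; returns the picture (420x560x3 uint8, blue, green, red); there is no depth.
- optics.get_calibration(name): a dict with "fov_y" (degrees; the focal length in pixels is half the picture's height over the tangent of half this angle, whatever the lens; pixels are square), "cx", "cy" (the principal point, pixels), "T" (4x4, takes a point from camera to world coordinates). Camera axes: x right, y up, looking along -z (the intrinsics and any distortion apply to the point x, -y, -z); pixel columns grow to the right and rows downward; lengths in mm; the calibration is good to about 2 mm. The wrist camera is an equidistant fisheye: a pixel r from the principal point sees the ray r / f radians off the axis. A picture is of the moment at which its call begins: read the wrist's pose just before it. get_calibration takes no time and is no camera call; for the wrist camera it gives the pose at the moment of the call.
- order.sign_off(): hands the job in, once; it reports no verdict.
Trained networks look in the newest picture that a camera, given by its name, has taken for a name from the list of things; names that differ only in an ending like _2 or _b are one class to them, and where a whole thing is asked for, a point or a joint stands for the part that bears it (a point fixed in the world has none). Each returns a list of dicts, best first, with "confidence" (0 to 1); they miss things now and then, are a little off and sometimes report something else, mostly with a low value. They report only what shows in the picture. A call takes as long as a camera call.
- optics.search_frame(target, camera): "location" ([x, y, z] in mm, in the coordinates of the camera as it stood for that picture, good to about 4 mm: the middle of the surface that is visible of it).
- optics.pinpoint(target, camera): "location" ([x, y, z] in mm, in the coordinates of the camera as it stood for that picture, good to about 4 mm: a listed point, or the origin of a listed thing).
The state is a dict: "clock": time; "q": joint angles; "qvel": joint speeds; "tau": joint torques, N m; "tcp_pos": TCP position; "eef_rot": TCP orientation; "contact_force": force on the tool from outside, world axes, zero at the start; "wrist_torque": the same for the moment, N m; "grip_width": finger opening in mm.
Only numpy, scipy, OpenCV 4.12 (cv2) and the standard library are available. Lean on these libraries where they do the work, as an engineer would, in place of code of your own. Each camera call takes 0.05 s, during which the arm holds its last target. There are 200 camera calls.

TASK

Close the sample box for transport: set the loose lid on its rim so that it sits level and fully seated (set it down, do not drop it). Then lock it with the red-knobbed bolt: slide the bolt towards the lid until it meets the hooked bump hidden in its housing, ease it back a few millimetres, lift it over the bump, push it fully home over the lid and let it down. Leave the dropper bottle, the tape roll and the finger oximeter where they are.

Things in the scene. Friction and masses are not known exactly. Their poses are not given: they have to be found in the camera images.
- box: Blue open-topped transport box, 150 mm (its x) by 110 mm (its y) outside, rim 55 mm high, walls 5 mm, fixed to the table, three sample tubes lying low inside. Origin: centre of its underside; z up. On its -y side sits a grey and aluminium bolt housing, 52 mm wide (x), reaching to y = -161 mm, 70 mm high; the bolt runs along the box's y axis at x = 0.
- box_mouth (a point): Centre of the box's mouth, level with the rim, 55 mm over the table. The mouth is 140 (box x) x 100 mm (box y). Seated, the lid's plate rests on the rim: lid origin 8 mm below this point, x axes parallel (either way round).
- lid: Loose blue lid, about 0.2 kg: plate 150 (x) x 110 (y) x 6 mm over a 134 x 94 mm plug 8 mm deep that enters the box mouth with 3 mm play a side. Black grip bar on top: solid upright block 70 mm along x, 14 mm thick (y), 40 mm high. Origin: centre of the plug's underside; plate z = 8 to 14 mm, grip bar 14 to 54 mm. Starts plug down on the table.
- bolt_knob (a point): Point on the bolt's red upright knob, which is 12 mm thick (box x), 20 mm long (box y) and 42 mm high; this point lies on its vertical axis, 17 mm below its top and 25 mm above the steel bolt bar it stands on. With the bolt down it is 96.5 mm above the table. The point's axes are those of the box.
- bolt_travel (a joint): Bolt travel along the box's +y axis, in m: starts at 0 to 0.005 (open), 0.05 is home against the end stop, tongue 22 mm over the lid plate. Friction about 1 N. The tongue, 2.5 mm above a seated lid, reaches the lid's edge at 0.028. A hooked bump hidden in the housing stops the lowered bolt dead at an unknown travel between 0.014 and 0.030, to be found by touch.
- bolt_lift (a joint): How far the bolt is raised, in m: 0 down, 0.014 upper stop; a spring presses it down with 2.5 to 5 N. The bump's hook and a keeper let it rise only 1 mm, except 2 to 7 mm short of the point of contact with the bump: ease back 4 to 5 mm from contact and lift there. It must rise 0.010 to clear the bump, and comes down again 10 mm past the point of contact.
- dropper_bottle: Loose brown dropper bottle with black top, 33 mm across, 102 mm tall; origin under its centre. Bystander.
- tape: Loose white roll of plaster tape, 45 mm across, 30 mm high; origin under its centre. Bystander.
- finger_oximeter: Loose blue and white finger oximeter, 33 x 58 x 30 mm; origin under its centre. Bystander.

How it is judged (in metres and radians):
On the way, in this order (a step that is already met when the one before it is completed fails the run):
1. the lid is seated level on the box (z of lid in the frame of box below 0.049 m and horizontal distance between lid and box below 0.006 m and angle between the x axis of lid and the x axis of box, either way round below 0.08 rad and angle between lid's own z axis and vertical below 0.03 rad), for 0.2 s.
2. the bolt is lifted over the bump (value of joint bolt_lift above 0.008 m), for 0.05 s.
At the end, for the whole second after the job is handed in: The lid sits seated on the box (origin within 2 mm of its seated height, within 6 mm of the centre, turned less than 0.08 rad, tilted less than 0.03 rad), the bolt is home (travel over 46 mm of 50) and down (raised less than 1.5 mm), everything at rest and let go (all of step 1 and z of lid in the frame of box above 0.045 m and value of joint bolt_travel above 0.046 m and value of joint bolt_lift below 0.0015 m and linear speed of lid below 0.01 m/s); the robot touches nothing.
It fails at once if the lid is dropped (falls faster than 0.5 m/s out of the fingers) (linear speed of lid above 0.5 m/s and contact force between the fingers and lid below 0.1 N).
It fails at once if a bystander is pushed away or knocked over (over 20 mm) (distance of any of dropper_bottle, tape, finger_oximeter from where it was at the start of the episode above 0.02 m or angle between dropper_bottle's own z axis and vertical above 0.5 rad).
It also fails if it takes over 54 s, if anything falls off the work surface, if the arm or the gripper's body presses on something with over 40 N, if the wrist force passes 120 N, or if a joint passes its speed limit or range.

## Working session

There is one attempt and no reset: what is moved stays moved. The work goes in short steps, Python scripts to look and compute and a tool call to move; the robot and the scene stay as the last step left them, time stands still between calls to the robot, and variables do not carry over. Pictures are saved under pics/ and viewed, about 8 in all and at most 12, crops included, and the job is handed in when it is done.

Besides the shell and the picture viewer there is one more tool, called after "Request:" as name(argument=value, ...), one argument or row to a line, values as JSON. drive_tool: Moves the arm, as the interface text tells. Its arguments: {"type":"object","properties":{"steps":{"type":"array"},"grip_force":{"type":"number"}},"required":["steps"]}

```bash
mkdir -p pics; cat > h.py <<'E'
import numpy as np, cv2
from bench import bot, optics, order
def look(cam, names, save=None):
    T=np.array(optics.get_calibration(cam)["T"]); im=optics.snapshot(cam)
    if save: cv2.imwrite(f"pics/{save}.png",im)
    for n in names:
        for f in ("pinpoint",):
            for d in getattr(optics,f)(n,cam)[:2]:
                p=T@np.r_[d["location"],1]; print(cam,n,round(d["confidence"],2),p[:3].round(1))
    return im,T
def pix(cam,p,T=None):
    c=optics.get_calibration(cam); T=np.array(c["T"]) if T is None else T
    q=np.linalg.inv(T)@np.r_[p,1]; v=np.array([q[0],-q[1],-q[2]]); f=210/np.tan(np.radians(c["fov_y"]/2))
    if cam=="wrist":
        r=np.hypot(v[0],v[1]); th=np.arctan2(r,v[2]); return np.array([c["cx"],c["cy"]])+f*th*v[:2]/max(r,1e-9)
    return np.array([c["cx"],c["cy"]])+f*v[:2]/v[2]
def ray(cam,uv,T=None):
    c=optics.get_calibration(cam); T=np.array(c["T"]) if T is None else T
    f=210/np.tan(np.radians(c["fov_y"]/2)); d=(np.array(uv,float)-[c["cx"],c["cy"]])/f
    if cam=="wrist":
        th=np.hypot(*d); v=np.r_[np.sin(th)*d/max(th,1e-9),np.cos(th)]
    else: v=np.r_[d,1]
    v=np.array([v[0],-v[1],-v[2]]); v=T[:3,:3]@v; return T[:3,3],v/np.linalg.norm(v)
def onz(cam,uv,z,T=None):
    o,v=ray(cam,uv,T); return (o+v*(z-o[2])/v[2]).round(1)
def st():
    s=bot.observe()
    print("t",round(s["clock"],2),"tcp",np.round(s["tcp_pos"],1),"F",np.round(s["contact_force"],1),"w",np.round(s["grip_width"],1),"q",np.round(s["q"],2)); print(np.round(s["eef_rot"],3).tolist())
E
python3 - <<'E'
from h import *
st()
N=["box","box_mouth","lid","bolt_knob","dropper_bottle","tape","finger_oximeter"]
a,_=look("scene",N); b,_=look("side",N); c,_=look("wrist",N)
for k,im in zip("abc",(a,b,c)): cv2.imwrite(f"pics/{k}.png",im)
for k in ("scene","side","wrist"):
  c=optics.get_calibration(k); print(k,c["fov_y"],c["cx"],c["cy"],np.round(c["T"],2).tolist(), [x for x in c if x not in("fov_y","cx","cy","T")])
E
```

```text
t 0.0 tcp [222.5 502.6 202.3] F [-0.1 -0.  -0.6] w 85.1 q [ 1.15  0.09  0.18  1.66 -0.    1.57]
[[0.914, -0.001, 0.405], [-0.405, -0.001, 0.914], [0.0, -1.0, -0.001]]
scene box 0.6 [497.2  97.3   3.5]
scene box_mouth 0.67 [497.2  96.3  57.4]
scene box_mouth 0.52 [4.405e+02 3.083e+02 1.000e-01]
scene lid 0.76 [439.6 303.    0.6]
scene lid 0.74 [ 5.066e+02 -2.421e+02 -3.000e-01]
scene bolt_knob 0.7 [495.9 -21.5  99.9]
scene dropper_bottle 0.7 [ 665.2 -207.2    1.3]
scene tape 0.53 [ 440.6 -267.8    0.9]
scene finger_oximeter 0.82 [ 506.8 -241.4   -2. ]
side box 0.74 [495.5  93.9   0.6]
side box_mouth 0.59 [496.5  95.7  54.5]
side lid 0.79 [441.1 304.4  -2.8]
side bolt_knob 0.6 [495.6 -18.2  95.1]
side bolt_knob 0.4 [ 674.  -210.8    1.1]
side dropper_bottle 0.66 [ 672.5 -207.5    2.3]
side tape 0.87 [ 436.6 -267.9    3.5]
side tape 0.51 [4.978e+02 9.060e+01 1.000e-01]
side finger_oximeter 0.94 [ 507.  -240.1   -2.6]
wrist box 0.69 [ 4.948e+02  9.580e+01 -2.000e-01]
wrist box_mouth 0.61 [498.4  92.1  58.8]
wrist lid 0.73 [443.2 307.    4.6]
wrist tape 0.57 [ 439.3 -266.1    3.3]
scene 55.257223360752306 278.6919119521146 212.00728386521953 [[0.73, 0.35, -0.58, -132.02], [-0.68, 0.4, -0.61, -689.49], [0.02, 0.85, 0.53, 708.96], [0.0, 0.0, 0.0, 1.0]] []
side 56.50793263106674 272.759354812761 214.7992360631182 [[0.86, 0.33, -0.39, 132.07], [-0.52, 0.56, -0.65, -687.61], [0.01, 0.76, 0.65, 796.64], [0.0, 0.0, 0.0, 1.0]] []
wrist 65.70646984690485 279.5113197428103 204.44445433205448 [[0.41, -0.87, -0.27, 154.2], [0.91, 0.39, 0.12, 534.55], [-0.0, -0.3, 0.96, 375.24], [0.0, 0.0, 0.0, 1.0]] []
```

View pics/a.png

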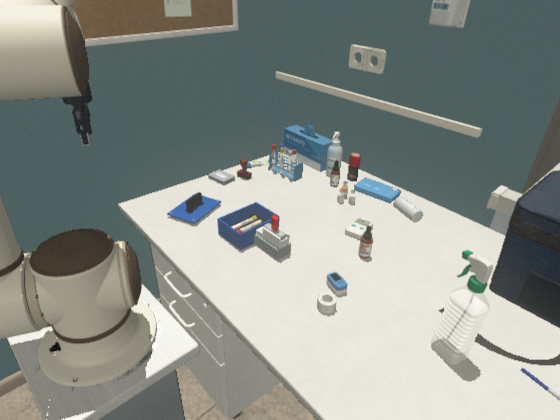

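View pics/b.png

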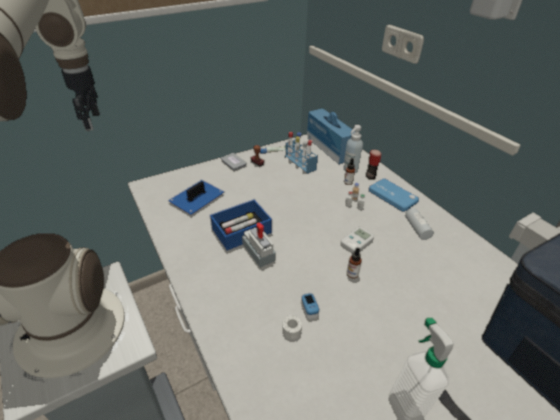

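The scene view shows the lid near (193,208), the box near (248,224) and the red knob near (275,222). The side view shows them at (197,196), (241,223) and (260,231). The bystanders are well away to the right.

View pics/c.png

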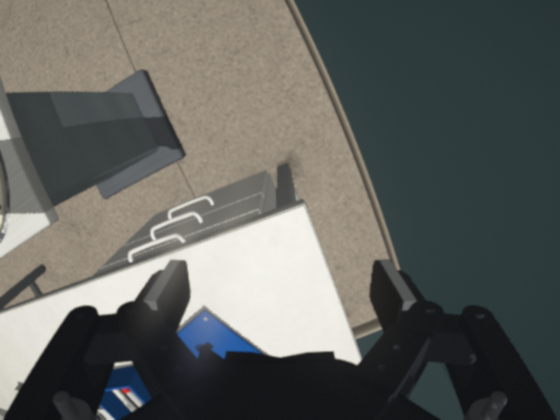

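```bash
python3 - <<'E'
from h import *
for k,cam in zip("abc",("scene","side","wrist")):
    im=cv2.imread(f"pics/{k}.png"); hsv=cv2.cvtColor(im,cv2.COLOR_BGR2HSV)
    m=cv2.inRange(hsv,(100,110,30),(125,255,255)); m=cv2.morphologyEx(m,cv2.MORPH_CLOSE,np.ones((5,5)))
    for name,p,z in (("lid",(441,305,14),14),("box",(497,95,55),55)):
        u=pix(cam,p); n,l,s,cc=cv2.connectedComponentsWithStats(m)
        j=min(range(1,n),key=lambda i:np.hypot(*(cc[i]-u))+(1e3 if s[i,4]<150 else 0))
        cnt=cv2.findContours((l==j).astype(np.uint8),0,2)[0][0][:,0]
        pts=np.array([onz(cam,q,z)[:2] for q in cnt],np.float32)
        r=cv2.minAreaRect(pts); print(cam,name,u.round(),cc[j].round(),s[j,4],np.round(r[0],1),np.round(r[1],1),round(r[2],1))
E
```

```text
scene lid [195. 208.] [194. 210.] 583 [439.8 307.1] [148.8 107.5] 20.4
scene box [249. 217.] [194. 210.] 583 [406.  248.3] [140.1 101.2] 20.5
side lid [196. 195.] [196. 199.] 701 [439.3 299. ] [144.4 103.7] 20.0
side box [240. 216.] [238. 223.] 1111 [485.8  67.5] [149.3 161.5] 89.6
wrist lid [218. 357.] [213. 338.] 1797 [419.  313.7] [109.8  85.3] 19.3
wrist box [132. 415.] [123. 391.] 1418 [449.1 120. ] [ 78.  191.2] 34.4
```

The wrist view shows part of the lid at (218,357) and a corner of the box at (123,391). From the other two cameras the lid's yaw is about 20° and the box's about 0°. Next I'll move so the wrist camera looks straight at the lid.

Request:
drive_tool(
  steps=[
    [0,0,0.77,18,-21.2,0,8.5],
    [0,0,0.77,18,-21.2,0,8.5],
    [0,0,0.77,18,-21.2,0,8.5],
    [0,0,0.77,18,-21.2,0,8.5],
    [0,0,0.77,18,-21.2,0,8.5],
    [0,0,0.77,18,-21.2,0,8.5],
    [0,0,0.77,18,-21.2,0,8.5],
    [0,0,0.77,18,-21.2,0,8.5],
    [0,0,0.77,18,-21.2,0,8.5],
    [0,0,0.77,18,-21.2,0,8.5],
    [0,0,0.77,18,-21.2,0,8.5],
  ],
)

```text
clock: 2.12
tcp_pos: [402.2, 291.6, 203.0]
eef_rot: [[0.938, -0.0, -0.345], [0.345, 0.0, 0.938], [-0.0, -1.0, 0.0]]
contact_force: [0.1, 0.7, -0.1]
grip_width: 85.0
```

```bash
cat >> h.py <<'E'
def rects(im,T,z,cen,cam="wrist",lo=(100,110,20)):
    hsv=cv2.cvtColor(im,cv2.COLOR_BGR2HSV); m=cv2.inRange(hsv,lo,(125,255,255)); m=cv2.morphologyEx(m,cv2.MORPH_CLOSE,np.ones((5,5)))
    n,l,s,cc=cv2.connectedComponentsWithStats(m)
    for j in range(1,n):
        if s[j,4]<1500: continue
        cnt=cv2.findContours((l==j).astype(np.uint8),0,2)[0][0][:,0]
        pts=np.array([onz(cam,q,z,T)[:2] for q in cnt],np.float32); r=cv2.minAreaRect(pts)
        print("blob",cc[j].round(),s[j,4],np.round(r[0],1),np.round(r[1],1),round(r[2],1))
E
python3 - <<'E'
from h import *
st()
im,T=look("wrist",["lid","box","box_mouth","bolt_knob"],"d"); rects(im,T,14,None)
E
```

```text
t 2.12 tcp [402.2 291.6 203. ] F [ 0.1  0.7 -0.1] w 85.0 q [ 0.63 -0.04  0.05  1.66  0.    0.27]
[[0.938, -0.0, -0.345], [0.345, 0.0, 0.938], [-0.0, -1.0, 0.0]]
wrist lid 0.62 [440.4 308.    0.9]
wrist box 0.74 [495.   97.5  -1.5]
wrist box_mouth 0.89 [494.6  93.5  56.9]
wrist bolt_knob 0.73 [499.2 -15.7  95. ]
blob [103. 196.] 6736 [511.1  82.4] [141.8 181.4] 89.3
blob [280. 203.] 9964 [441.7 307.3] [147.7 107.5] 20.6
```

View pics/d.png

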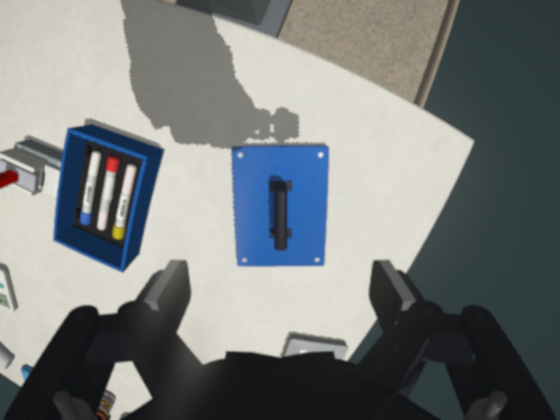

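The lid lies plug down with its centre at (280,203) px. It measures about (441.5, 307) mm with a yaw of 20.5°. The box, with its tubes, is at (108,195) px. Next is the descent onto the grip bar.

Request:
drive_tool(
  steps=[
    [0,0,0.005,2,0.8,-3,8.5],
    [0,0,0.005,3.9,1.5,-6.5,8.5],
    [0,0,0.005,3.9,1.5,-10,8.5],
    [0,0,0.005,3.9,1.5,-13,8.5],
    [0,0,0.005,3.9,1.5,-16,8.5],
    [0,0,0.005,3.9,1.5,-18.1,8.5],
    [0,0,0.005,3.9,1.5,-18.1,6],
    [0,0,0.005,3.9,1.5,-18.1,4],
    [0,0,0.005,3.9,1.5,-18.1,1],
    [0,0,0.005,3.9,1.5,-18.1,1],
    [0,0,0.005,3.9,1.5,-18.1,1],
    [0,0,0.005,3.9,1.5,-18.1,1],
  ],
  grip_force=50,
)

```text
clock: 3.37
tcp_pos: [442.3, 306.4, 23.4]
eef_rot: [[0.937, 0.002, -0.351], [0.351, 0.001, 0.937], [0.002, -1.0, 0.001]]
contact_force: [-0.2, -2.6, 14.0]
grip_width: 11.9
```

Request:
drive_tool(
  steps=[
    [0,0,0,0,0,0,1],
    [0,0,0,0,0,0,1],
    [0,0,0,0,0,0,1],
    [0,0,0,0,0,0,1],
    [0,0,0,0,0,0,1],
    [0,0,0,0,0,0,1],
  ],
)

```text
clock: 3.87
tcp_pos: [442.3, 306.4, 23.5]
eef_rot: [[0.937, 0.002, -0.351], [0.351, 0.001, 0.937], [0.002, -1.0, 0.001]]
contact_force: [-1.4, 0.1, 5.4]
grip_width: 11.1
```

Request:
drive_tool(
  steps=[
    [0,0,0,0,0,1,1],
    [0,0,0,0,0,2.5,1],
    [0,0,0,0,0,4,1],
    [0,0,0,0,0,6,1],
    [0,0,0,0,0,8,1],
    [0,0,0,0,0,8,1],
  ],
)

```text
clock: 4.37
tcp_pos: [443.1, 306.9, 106.8]
eef_rot: [[0.937, 0.005, -0.351], [0.35, 0.003, 0.937], [0.006, -1.0, 0.001]]
contact_force: [0.6, 0.4, -0.1]
grip_width: 10.9
```

```bash
python3 - <<'E'
from h import *
st()
im,T=look("wrist",["lid"],"e"); rects(im,T,85,None)
im2,T=look("side",["lid"],"e2");im3,T=look("scene",["lid"]); s=cv2.resize(im3[120:280,60:340],None,fx=2,fy=2)
cv2.imwrite("pics/e3.png",np.hstack([im,cv2.resize(im3[130:250,80:240],(560,420))])[:, :, :] if 0 else cv2.resize(np.hstack([im,cv2.resize(im3[130:250,80:240],(560,420))]),(800,300)))
E
```

```text
t 4.37 tcp [443.1 306.9 106.8] F [ 0.6  0.4 -0.1] w 10.9 q [ 0.61  0.04 -0.06  1.47 -0.    0.25]
[[0.937, 0.005, -0.351], [0.35, 0.003, 0.937], [0.006, -1.0, 0.001]]
wrist lid 0.86 [445.6 309.3  84.7]
blob [ 55. 178.] 11762 [476.5 131.2] [137.5 117.9] -0.0
blob [281. 189.] 27587 [436.5 304.7] [134.1 115.5] 20.4
side lid 0.56 [441.2 305.6  79.2]
scene lid 0.59 [437.7 302.4  75.8]
```

View pics/e3.png

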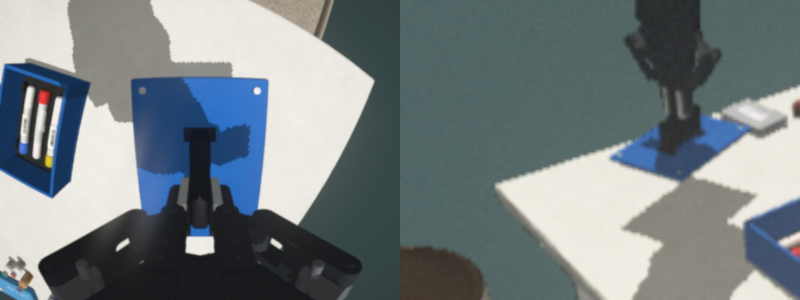

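The lid is held level by its bar (bar at (200,175), front holes at (142,91) and (257,91) in the left panel). Next I'll check what stands around the planned viewing spot and measure the settled pose.

```bash
python3 - <<'E'
from h import *
st()
for n,uv in dict(rack=(285,177),blackstamp=(243,178),tallbottle=(333,175),amber=(335,186),bluecase=(305,150),dev=(360,230),vials=(345,200)).items(): print(n,onz("scene",uv,0))
im=cv2.imread("pics/d.png")
for uv in ((68,127),(162,149),(124,270),(54,240)): print(onz("wrist",uv,55,None) )
E
```

```text
t 4.67 tcp [441.1 305.5 100.8] F [-0.2 -0.5 -1.5] w 11.5 q [ 0.61  0.04 -0.07  1.46  0.    0.25]
[[0.937, -0.002, -0.351], [0.351, -0.001, 0.937], [-0.002, -1.0, -0.0]]
rack [835.  290.6   0. ]
blackstamp [707.1 388.3   0. ]
tallbottle [990.  181.4   0. ]
amber [926.8 117.6   0. ]
bluecase [1080.8  420.5    0. ]
dev [ 765.5 -120.9    0. ]
vials [874.6  27.6   0. ]
[432.8 128.2  55. ]
[425.  211.8  55. ]
[532.8 202.5  55. ]
[534.7 128.6  55. ]
```

Request:
drive_tool(
  steps=[
    [0,0,0,0,0,2,1],
    [0,0,0,0,0,5,1],
    [0,0,0,0,0,8,1],
    [0,0,0,0,0,9,1],
    [0,0,0,0,0,9,1],
    [0,0,0,0,0,9,1],
  ],
)

```text
clock: 5.17
tcp_pos: [441.7, 305.9, 190.9]
eef_rot: [[0.937, -0.001, -0.351], [0.351, -0.0, 0.937], [-0.001, -1.0, -0.0]]
contact_force: [-0.3, -1.2, -2.9]
grip_width: 11.2
```

Request:
drive_tool(
  steps=[
    [0,0,-0.1,3,-3,1,1],
    [0,0,-0.2,6,-6,1.5,1],
    [0,0,-0.3,9,-9,1.5,1],
    [0,0,-0.358,12,-12,1.5,1],
    [0,0,-0.358,15,-15,1.5,1],
    [0,0,-0.358,18,-18,1.5,1],
    [0,0,-0.358,20,-20,1.5,1],
    [0,0,-0.358,21.4,-21.1,1.5,1],
    [0,0,-0.358,21.4,-21.1,1.5,1],
    [0,0,-0.358,21.4,-21.1,1.5,1],
    [0,0,-0.358,21.4,-21.1,1.5,1],
    [0,0,-0.358,21.4,-21.1,1.5,1],
  ],
)

```text
clock: 6.17
tcp_pos: [654.8, 95.8, 206.3]
eef_rot: [[1.0, -0.001, -0.001], [0.001, -0.0, 1.0], [-0.001, -1.0, -0.0]]
contact_force: [0.3, 0.6, -2.0]
grip_width: 10.8
```

```bash
python3 - <<'E'
from h import *
st()
im,T=look("wrist",["lid","box","box_mouth","bolt_knob"],"f"); rects(im,T,55,None); np.save("Tf.npy",T)
st()
for q in ((-75,-55),(-75,55),(75,55),(75,-55)):
  u=pix("wrist",(497+q[0],95+q[1],55),T); print(u.round()); 
cv2.imwrite("pics/f2.png",cv2.resize(im[0:230,110:430],(800,575),interpolation=cv2.INTER_CUBIC))
E
```

```text
t 6.17 tcp [654.8  95.8 206.3] F [ 0.3  0.6 -2. ] w 10.8 q [0.15 0.38 0.53 1.72 0.   0.14]
[[1.0, -0.001, -0.001], [0.001, -0.0, 1.0], [-0.001, -1.0, -0.0]]
wrist lid 0.85 [652.3  97.  184.9]
wrist box 0.97 [493.4  96.9  -1. ]
wrist box 0.46 [497.6 -18.   96.3]
wrist box_mouth 0.76 [498.   93.3  55.2]
blob [270.  61.] 2349 [519.9  96. ] [108.5 105.4] 89.8
blob [281. 189.] 27449 [691.8  95.8] [193.1 222.9] 89.9
t 6.42 tcp [655.3  95.5 207.4] F [ 0.2 -0.5 -1.4] w 11.0 q [ 0.14  0.38  0.53  1.72 -0.    0.14]
[[1.0, 0.001, -0.001], [0.001, 0.0, 1.0], [0.001, -1.0, 0.0]]
[224. -39.]
[332. -39.]
[334. 100.]
[222. 100.]
```

View pics/f2.png

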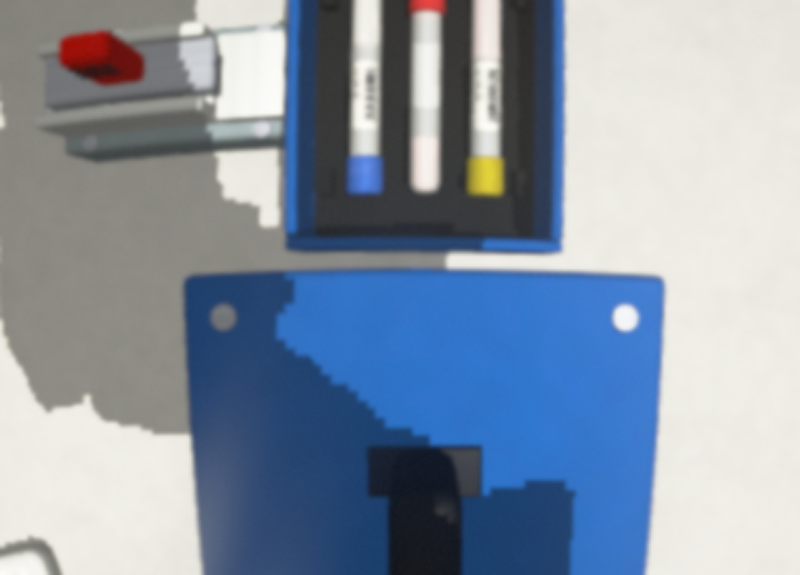

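The box's near end is at y≈245 px in the crop, its outer walls at x≈288 and 562, and the held lid's rear corners at (187,277) and (664,277). I'll measure these edges numerically.

```bash
python3 - <<'E'
from h import *
T=np.load("Tf.npy"); im=cv2.imread("pics/f.png").astype(float)
print("col profile (B,G,R) avg cols 250-310 rows 85-112"); 
for r in range(86,114): print(r, im[r,235:270].mean(0).round(), im[r,310:330].mean(0).round())
print("row profile rows 60-80"); 
for c in list(range(218,242))+list(range(318,342)): print(c, im[50:70,c].mean(0).round(), im[80:92,c].mean(0).round())
z=206.3-23.5+14
print("lid corners",onz("wrist",(110+187/2.5,277/2.5),z,T),onz("wrist",(110+664/2.5,277/2.5),z,T), onz("wrist",(280,108.5),z,T))
E
```

```text
col profile (B,G,R) avg cols 250-310 rows 85-112
86 [61. 57. 54.] [64. 55. 50.]
87 [60. 56. 54.] [64. 55. 49.]
88 [60. 56. 53.] [65. 55. 49.]
89 [58. 53. 51.] [65. 55. 49.]
90 [54. 49. 46.] [65. 55. 49.]
91 [51. 44. 41.] [65. 55. 49.]
92 [50. 43. 40.] [66. 55. 49.]
93 [55. 45. 39.] [67. 55. 48.]
94 [73. 51. 39.] [79. 58. 47.]
95 [96. 61. 39.] [114.  73.  48.]
96 [109.  68.  39.] [158.  96.  52.]
97 [112.  69.  39.] [186. 111.  55.]
98 [106.  66.  38.] [194. 115.  57.]
99 [99. 67. 47.] [180. 108.  56.]
100 [104.  88.  80.] [153. 104.  76.]
101 [121. 118. 116.] [163. 152. 145.]
102 [131. 134. 134.] [208. 213. 214.]
103 [133. 137. 137.] [226. 233. 234.]
104 [133. 138. 138.] [229. 236. 237.]
105 [133. 136. 136.] [229. 235. 237.]
106 [131. 128. 126.] [224. 229. 230.]
107 [134. 110.  98.] [206. 203. 200.]
108 [152. 100.  66.] [179. 152. 137.]
109 [173. 103.  51.] [173. 115.  80.]
110 [188. 110.  50.] [186. 111.  57.]
111 [196. 114.  51.] [199. 117.  55.]
112 [198. 115.  51.] [204. 120.  56.]
113 [199. 116.  51.] [205. 120.  55.]
row profile rows 60-80
218 [181. 185. 183.] [218. 226. 227.]

[... 1013 characters left out ...]
78. 58. 46.]
325 [80. 59. 48.] [82. 59. 46.]
326 [80. 59. 47.] [82. 59. 45.]
327 [80. 59. 48.] [82. 58. 45.]
328 [81. 60. 48.] [83. 60. 46.]
329 [83. 61. 48.] [90. 63. 47.]
330 [103.  70.  50.] [117.  76.  50.]
331 [139.  87.  55.] [155.  96.  55.]
332 [171. 104.  59.] [182. 110.  60.]
333 [187. 115.  65.] [194. 120.  70.]
334 [193. 128.  88.] [197. 141. 110.]
335 [199. 165. 148.] [207. 186. 176.]
336 [214. 211. 208.] [222. 225. 224.]
337 [223. 229. 230.] [228. 235. 236.]
338 [226. 233. 234.] [229. 236. 237.]
339 [226. 233. 235.] [229. 236. 237.]
340 [226. 233. 235.] [229. 236. 238.]
341 [226. 233. 235.] [229. 236. 237.]
lid corners [580.7  42.8 196.8] [580.6 151.1 196.8] [580.9  96.8 196.8]
```

```bash
python3 - <<'E'
from h import *
T=np.load("Tf.npy")
print(onz("wrist",(252,100.2),55,T),onz("wrist",(320,100.6),55,T),"inner",onz("wrist",(252,94.7),55,T),onz("wrist",(320,95.4),55,T))
for r in (60,86): print(onz("wrist",(223.3,r),55,T),onz("wrist",(228.6,r),55,T),onz("wrist",(330.8,r),55,T),onz("wrist",(334.9,r),55,T))
c=optics.get_calibration("wrist");print(c["cx"],c["cy"])
for cam in("scene","side"):
    im,T=look(cam,["box_mouth","lid"])
E
```

```text
[573.   69.4  55. ] [573.1 136.3  55. ] inner [567.5  69.5  55. ] [567.8 136.2  55. ]
[531.5  41.2  55. ] [531.7  46.5  55. ] [531.7 146.7  55. ] [531.5 150.8  55. ]
[557.9  41.1  55. ] [558.1  46.4  55. ] [558.1 146.8  55. ] [557.9 151.   55. ]
279.5113197428103 204.44445433205448
scene lid 0.74 [652.3  90.4 183. ]
side box_mouth 0.7 [496.6  92.6  58.1]
side lid 0.67 [656.7  96.1 184.9]
```

Request:
drive_tool(
  steps=[
    [0,0,0,-3,0,0,1],
    [0,0,0,-6,0,0,1],
    [0,0,0,-9,0,-1,1],
    [0,0,0,-12,0,-3,1],
    [0,0,0,-14.5,-0.05,-5,1],
    [0,0,0,-15.8,-0.05,-7.5,1],
    [0,0,0,-15.8,-0.05,-9.5,1],
    [0,0,0,-15.8,-0.05,-11,1],
    [0,0,0,-15.8,-0.05,-11,1],
    [0,0,0,-15.8,-0.05,-11,1],
    [0,0,0,-15.8,-0.05,-11,1],
    [0,0,0,-15.8,-0.05,-11,1],
  ],
)

```text
clock: 7.72
tcp_pos: [498.5, 94.5, 98.3]
eef_rot: [[1.0, 0.002, -0.0], [0.0, 0.0, 1.0], [0.002, -1.0, 0.0]]
contact_force: [-0.6, 0.1, -1.6]
grip_width: 11.1
```

```bash
python3 - <<'E'
from h import *
st()
im,T=look("side",["lid","box_mouth"]); im2,T2=look("scene",["lid","box_mouth"]); st()
cv2.imwrite("pics/g.png",np.hstack([cv2.resize(im[170:280,180:300],(400,367),interpolation=cv2.INTER_CUBIC),cv2.resize(im2[160:270,190:310],(400,367),interpolation=cv2.INTER_CUBIC)]))
E
```

```text
t 7.72 tcp [498.5  94.5  98.3] F [-0.6  0.1 -1.6] w 11.1 q [ 0.19 -0.03 -0.15  1.45  0.    0.19]
[[1.0, 0.002, -0.0], [0.0, 0.0, 1.0], [0.002, -1.0, 0.0]]
side lid 0.6 [495.5  95.   76.7]
side box_mouth 0.76 [496.8  94.9  55.9]
scene lid 0.71 [494.5  95.2  75. ]
scene box_mouth 0.57 [493.2 100.2  58.1]
t 8.02 tcp [497.9  94.4  97.3] F [-0.4 -0.3 -1.4] w 11.2 q [ 0.19 -0.03 -0.15  1.45  0.    0.19]
[[1.0, 0.0, -0.0], [0.0, 0.0, 1.0], [0.0, -1.0, 0.0]]
```

View pics/g.png

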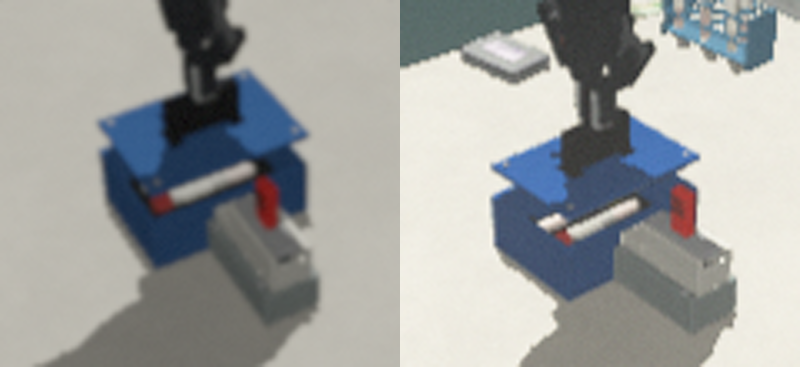

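The lid hangs over the box mouth and is well aligned in both views. Next is lowering it slowly.

Request:
drive_tool(
  steps=[
    [0,0,0,-0.05,0.05,-0.7,1],
    [0,0,0,-0.05,0.05,-1.3,1],
    [0,0,0,-0.05,0.05,-1.7,1],
    [0,0,0,-0.05,0.05,-2.0,1],
    [0,0,0,-0.05,0.05,-2.2,1],
    [0,0,0,-0.05,0.05,-2.3,1],
    [0,0,0,-0.05,0.05,-2.3,1],
    [0,0,0,-0.05,0.05,-2.3,1],
  ],
)

```text
clock: 8.68
tcp_pos: [497.2, 94.9, 74.1]
eef_rot: [[1.0, 0.0, -0.0], [0.0, 0.0, 1.0], [0.0, -1.0, 0.0]]
contact_force: [0.6, -0.7, -0.5]
grip_width: 11.0
```

Request:
drive_tool(
  steps=[
    [0,0,0,0,0,-0.1,1],
    [0,0,0,0,0,-0.2,1],
    [0,0,0,0,0,-0.3,1],
    [0,0,0,0,0,-0.4,1],
    [0,0,0,0,0,-0.4,1],
    [0,0,0,0,0,-0.4,1],
  ],
)

```text
clock: 9.18
tcp_pos: [497.3, 94.9, 70.6]
eef_rot: [[1.0, 0.001, -0.0], [0.0, 0.0, 1.0], [0.001, -1.0, 0.0]]
contact_force: [-2.7, -0.1, 4.7]
grip_width: 10.9
```

Contact comes at TCP z 70.6, and I predicted 70.5. I'll release gently and rise.

Request:
drive_tool(
  steps=[
    [0,0,0,0,0,-0.03,1],
    [0,0,0,0,0,-0.03,1.6],
    [0,0,0,0,0,0,2.5],
    [0,0,0,0,0,0,4],
    [0,0,0,0,0,0,5],
    [0,0,0,0,0,0,5],
    [0,0,0,0,0,2,5],
    [0,0,0,0,0,5,5],
    [0,0,0,0,0,8,5],
    [0,0,0,-4,0,11,5],
    [0,0,0,-8,0,13,5],
    [0,0,0,-8,0,13,5],
  ],
)

```text
clock: 10.18
tcp_pos: [414.9, 94.9, 203.7]
eef_rot: [[1.0, 0.003, -0.0], [0.0, 0.001, 1.0], [0.003, -1.0, 0.001]]
contact_force: [-0.4, 0.0, 0.2]
grip_width: 50.1
```

```bash
python3 - <<'E'
from h import *
im,T=look("wrist",["lid","box","bolt_knob"],"i"); rects(im,T,61,None); np.save("Ti.npy",T)
im,T=look("side",["lid","bolt_knob"]); im2,T2=look("scene",["lid","bolt_knob"]); st()
E
```

```text
wrist lid 0.86 [500.   96.7  48.8]
wrist bolt_knob 0.97 [493.5 -18.3  96.1]
blob [280. 244.] 12121 [491.2  95.3] [108.9 159.5] 90.0
side lid 0.7 [497.   92.7  45.9]
side bolt_knob 0.78 [492.5 -18.4  92.2]
scene lid 0.81 [494.4  94.7  47.5]
scene bolt_knob 0.53 [496.7 -19.9  99.3]
t 10.68 tcp [417.4  94.8 199.1] F [ 0.3 -0.1 -0.1] w 50.2 q [ 0.22 -0.2  -0.11  1.67  0.    0.22]
[[1.0, -0.002, 0.0], [-0.0, -0.0, 1.0], [-0.002, -1.0, -0.0]]
```

View pics/i.png

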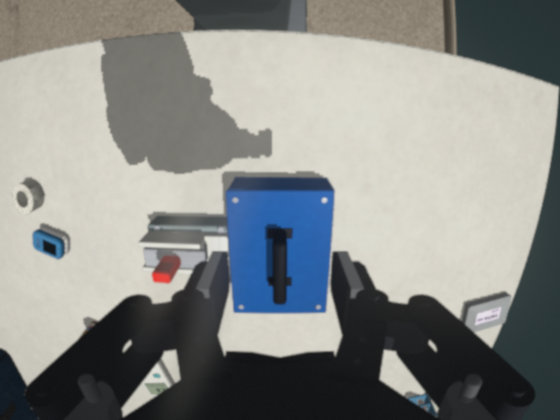

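The lid sits square on the box at (280,245) px and the red knob is at (166,270) px. The knob measures about (497, -19, 96.5) mm. Next I'll go above it and close across the box's y axis.

Request:
drive_tool(
  steps=[
    [0,0,0,2,-3,0,5],
    [0,0,0,4,-6,0,5],
    [0,0,0,6,-9,0,5],
    [0,0,0,8,-11.4,0,5],
    [0,0,0,8,-11.4,-3,5],
    [0,0,0,8,-11.4,-6,5],
    [0,0,0,8,-11.4,-6,5],
    [0,0,0,8,-11.4,-6,5],
  ],
)

```text
clock: 11.35
tcp_pos: [496.2, -19.2, 138.8]
eef_rot: [[1.0, -0.004, 0.0], [-0.0, 0.0, 1.0], [-0.004, -1.0, 0.0]]
contact_force: [-0.5, -0.4, 0.5]
grip_width: 49.6
```

```bash
python3 - <<'E'
from h import *
st()
im,T=look("wrist",["bolt_knob"],"j"); 
for cam in("side","scene"): look(cam,["bolt_knob"])
hsv=cv2.cvtColor(im,cv2.COLOR_BGR2HSV); m=cv2.inRange(hsv,(0,150,60),(8,255,255))|cv2.inRange(hsv,(172,150,60),(180,255,255))
n,l,s,c=cv2.connectedComponentsWithStats(m)
for j in range(1,n):
  if s[j,4]>60: print(s[j],c[j].round(1))
print(pix("wrist",(497,-19,113.5),T))
E
```

```text
t 11.35 tcp [496.2 -19.2 138.8] F [-0.5 -0.4  0.5] w 49.6 q [-0.04 -0.05 -0.09  1.54  0.   -0.04]
[[1.0, -0.004, 0.0], [-0.0, 0.0, 1.0], [-0.004, -1.0, 0.0]]
wrist bolt_knob 0.63 [494.1 -19.3  97.7]
side bolt_knob 0.74 [492.  -16.9  92.9]
scene bolt_knob 0.78 [492.9 -19.9  98.1]
[266 202  24   5 110] [277.6 204. ]
[263 214  28  18 478] [276.9 222.5]
[278.52876977 225.94515061]
```

View pics/j.png

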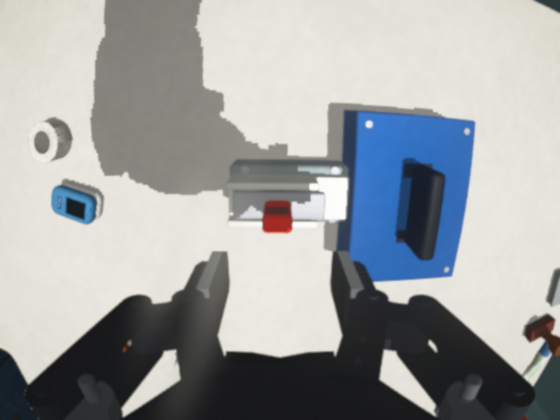

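The knob top is at (277,223) px, midway between the fingers. That puts it at about (495, -20) mm. I'll descend and grip.

Request:
drive_tool(
  steps=[
    [0,0,0,-0.05,-0.05,-2,5],
    [0,0,0,-0.05,-0.05,-4,5],
    [0,0,0,-0.05,-0.05,-5.6,5],
    [0,0,0,-0.05,-0.05,-5.6,5],
    [0,0,0,-0.05,-0.05,-5.6,3.5],
    [0,0,0,-0.05,-0.05,-5.6,1.5],
    [0,0,0,-0.05,-0.05,-5.6,1.5],
    [0,0,0,-0.05,-0.05,-5.6,1.5],
    [0,0,0,-0.05,-0.05,-5.6,1.5],
    [0,0,0,-0.05,-0.05,-5.6,1.5],
  ],
  grip_force=40,
)

```text
clock: 12.48
tcp_pos: [497.4, -19.6, 85.3]
eef_rot: [[1.0, 0.002, -0.0], [0.0, -0.0, 1.0], [0.002, -1.0, -0.0]]
contact_force: [-0.1, -0.2, 5.5]
grip_width: 15.2
```

Request:
drive_tool(
  steps=[
    [0,0,0,0,0,0,1.5],
    [0,0,0,0,0,0,1.5],
    [0,0,0,0,0,0,1.5],
    [0,0,0,0,0,0,1.5],
    [0,0,0,0,0,0,1.5],
  ],
)

```text
clock: 12.9
tcp_pos: [497.4, -19.6, 85.3]
eef_rot: [[1.0, 0.002, -0.0], [0.0, -0.0, 1.0], [0.002, -1.0, -0.0]]
contact_force: [0.4, 0.0, 6.5]
grip_width: 14.9
```

Request:
drive_tool(
  steps=[
    [0,0,0,0,0,0,0.8],
    [0,0,0,0,0,0,0.8],
    [0,0,0,0,0,0,0.8],
    [0,0,0,0,0,0,0.8],
  ],
)

```text
clock: 13.23
tcp_pos: [497.5, -19.5, 85.4]
eef_rot: [[1.0, 0.002, -0.0], [0.0, 0.0, 1.0], [0.002, -1.0, 0.0]]
contact_force: [-0.1, 0.5, 6.7]
grip_width: 8.0
```

```bash
python3 - <<'E'
from h import *
st()
im,T=look("wrist",["bolt_knob"],"k"); im2,_=look("side",["bolt_knob"])
cv2.imwrite("pics/k2.png",np.hstack([im,cv2.resize(im2[170:280,200:320],(458,420),interpolation=cv2.INTER_CUBIC)])[:,200:][:,:800])
E
```

```text
t 13.23 tcp [497.5 -19.5  85.4] F [-0.1  0.5  6.7] w 8.0 q [-0.04 -0.05 -0.19  1.43  0.   -0.04]
[[1.0, 0.002, -0.0], [0.0, 0.0, 1.0], [0.002, -1.0, 0.0]]
wrist bolt_knob 0.64 [496.  -18.9  98.2]
side bolt_knob 0.49 [492.8 -14.6  98.8]
```

View pics/k2.png

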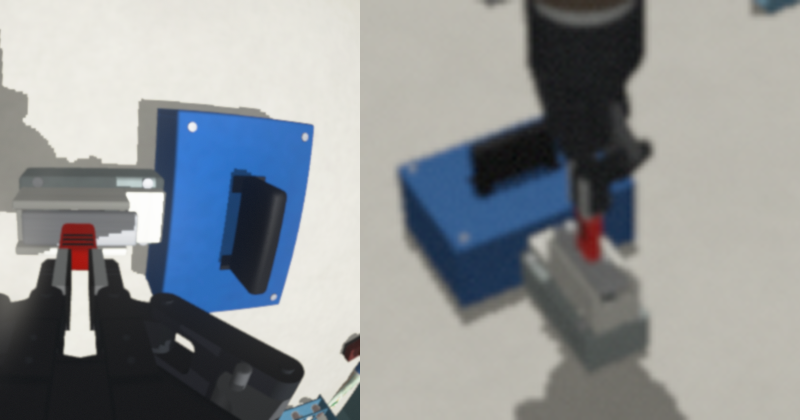

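```bash
python3 - <<'E'
from h import *
im=cv2.imread("pics/k.png"); T=np.array(optics.get_calibration("wrist")["T"])
for p in ((491,-29,113.5),(491,-9,113.5),(503,-29,113.5),(503,-9,113.5),(491,-29,75),(491,-9,75)): print(p,pix("wrist",p,T).round())
im2,_=look("scene",[])
a=cv2.resize(im[205:285,230:330],(400,320),interpolation=cv2.INTER_CUBIC); b=cv2.resize(im2[180:260,225:325],(400,320),interpolation=cv2.INTER_CUBIC)
cv2.imwrite("pics/l.png",np.hstack([a,b]))
E
```

```text
(491, -29, 113.5) [258. 251.]
(491, -9, 113.5) [299. 251.]
(503, -29, 113.5) [259. 272.]
(503, -9, 113.5) [299. 272.]
(491, -29, 75) [262. 223.]
(491, -9, 75) [296. 223.]
```

View pics/l.png

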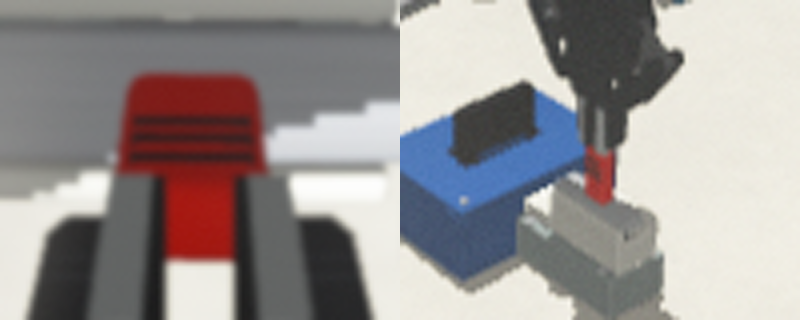

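```bash
python3 - <<'E'
from h import *
T=np.array(optics.get_calibration("wrist")["T"]); t=np.array(bot.observe()["tcp_pos"])
for w in (4,25,42):
  for h in (-13,0,10,20,30,40):
    print(w,h,[pix("wrist",t+[dx,w,h],T).round().tolist() for dx in(-11,0,11)])
E
```

```text
4 -13 [[285.0, 215.0], [285.0, 232.0], [285.0, 248.0]]
4 0 [[285.0, 222.0], [285.0, 240.0], [285.0, 257.0]]
4 10 [[285.0, 229.0], [285.0, 247.0], [285.0, 265.0]]
4 20 [[286.0, 236.0], [286.0, 256.0], [285.0, 274.0]]
4 30 [[286.0, 244.0], [286.0, 265.0], [286.0, 284.0]]
4 40 [[287.0, 253.0], [286.0, 275.0], [286.0, 294.0]]
25 -13 [[319.0, 215.0], [319.0, 232.0], [318.0, 248.0]]
25 0 [[322.0, 222.0], [321.0, 240.0], [320.0, 257.0]]
25 10 [[324.0, 229.0], [323.0, 247.0], [322.0, 265.0]]
25 20 [[327.0, 236.0], [326.0, 255.0], [325.0, 273.0]]
25 30 [[330.0, 244.0], [328.0, 264.0], [327.0, 283.0]]
25 40 [[333.0, 253.0], [331.0, 274.0], [330.0, 294.0]]
42 -13 [[347.0, 215.0], [346.0, 231.0], [344.0, 247.0]]
42 0 [[351.0, 222.0], [350.0, 240.0], [348.0, 256.0]]
42 10 [[355.0, 228.0], [353.0, 247.0], [352.0, 264.0]]
42 20 [[359.0, 235.0], [357.0, 255.0], [355.0, 273.0]]
42 30 [[364.0, 243.0], [361.0, 263.0], [359.0, 282.0]]
42 40 [[369.0, 252.0], [366.0, 273.0], [364.0, 292.0]]
```

The crop shows the closed fingertips standing on the knob's top: they hide the sides of its red top face. So the tips sit about 28 mm higher than the reported TCP. This matches the 2.5 mm of upward deflection and the 6.5 N reading. I'll rise, reopen, and go lower in small steps while checking the force.

Request:
drive_tool(
  steps=[
    [0,0,0,0,0,1,0.8],
    [0,0,0,0,0,2,3],
    [0,0,0,0,0,2,5],
    [0,0,0,0,0,2,5],
    [0,0,0,0,0,2,5],
    [0,0,0,-0.1,0,0.5,5],
    [0,0,0,-0.1,0,0,5],
    [0,0,0,-0.1,0,-0.5,5],
    [0,0,0,-0.1,0,-0.8,5],
    [0,0,0,-0.1,0,-0.8,5],
  ],
)

```text
clock: 14.32
tcp_pos: [495.2, -19.6, 75.2]
eef_rot: [[1.0, -0.001, -0.0], [0.0, 0.0, 1.0], [-0.001, -1.0, 0.0]]
contact_force: [-0.1, -0.5, 0.9]
grip_width: 49.9
```

Request:
drive_tool(
  steps=[
    [0,0,0,0,0,-0.4,5],
    [0,0,0,0,0,-0.8,5],
    [0,0,0,0,0,-0.8,5],
    [0,0,0,0,0,-0.8,5],
  ],
)

```text
clock: 14.65
tcp_pos: [495.5, -19.6, 67.8]
eef_rot: [[1.0, -0.0, -0.0], [0.0, -0.0, 1.0], [-0.0, -1.0, -0.0]]
contact_force: [0.3, -0.4, 0.2]
grip_width: 49.9
```

```bash
python3 - <<'E'
from h import *
st()
im,T=look("wrist",["bolt_knob","lid"],"m"); im2,_=look("scene",["bolt_knob"])
a=cv2.resize(im[190:310,200:350],(400,320),interpolation=cv2.INTER_CUBIC); b=cv2.resize(im2[180:260,225:325],(400,320),interpolation=cv2.INTER_CUBIC)
cv2.imwrite("pics/m2.png",np.hstack([a,b]))
E
```

```text
t 14.65 tcp [495.5 -19.6  67.8] F [ 0.3 -0.4  0.2] w 49.9 q [-0.04 -0.05 -0.22  1.4  -0.   -0.04]
[[1.0, -0.0, -0.0], [0.0, -0.0, 1.0], [-0.0, -1.0, -0.0]]
wrist bolt_knob 0.73 [495.7 -15.9  99.2]
wrist lid 0.64 [499.1  95.8  50.7]
scene bolt_knob 0.47 [493.7 -19.7  98. ]
```

View pics/m2.png

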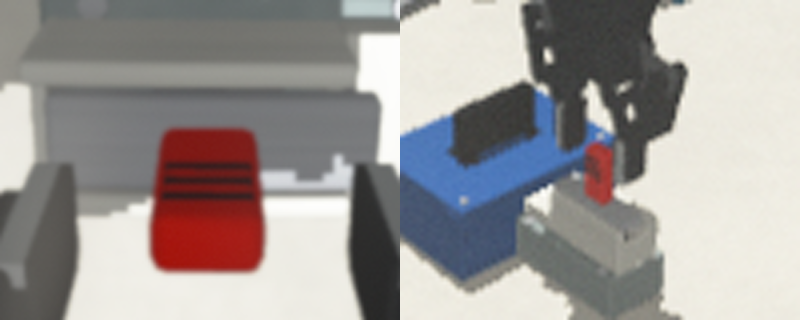

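The fingers now flank the knob well down its height: pads at (60,240) and (365,240), knob at (208,200) in the crop. There is no contact even with the TCP below the housing top, which confirms the offset. I'll go 8 mm lower and close.

Request:
drive_tool(
  steps=[
    [0,0,0,0,-0.1,-0.4,5],
    [0,0,0,0,-0.1,-0.8,5],
    [0,0,0,0,-0.1,-0.8,4],
    [0,0,0,0,-0.1,-0.8,2.5],
    [0,0,0,0,-0.1,-0.8,1],
    [0,0,0,0,-0.1,-0.8,1],
    [0,0,0,0,-0.1,-0.8,1],
    [0,0,0,0,-0.1,-0.8,1],
    [0,0,0,0,-0.1,-0.8,1],
    [0,0,0,0,-0.1,-0.8,1],
    [0,0,0,0,-0.1,-0.8,1],
  ],
  grip_force=40,
)

```text
clock: 15.82
tcp_pos: [495.6, -20.6, 60.0]
eef_rot: [[1.0, -0.0, -0.0], [0.0, -0.0, 1.0], [-0.0, -1.0, -0.0]]
contact_force: [-0.8, -0.4, -0.4]
grip_width: 19.0
```

Gripped: the width reads 19.0 on the 20 mm knob. Next is pushing towards the lid to find the bump.

Request:
drive_tool(
  steps=[
    [0,0,0,0,0.3,0,1],
    [0,0,0,0,0.6,0,1],
    [0,0,0,0,0.8,0,1],
    [0,0,0,0,0.9,0,1],
    [0,0,0,0,1.0,0,1],
    [0,0,0,0,1.1,0,1],
    [0,0,0,0,1.2,0,1],
    [0,0,0,0,1.2,0,1],
  ],
)

```text
clock: 16.48
tcp_pos: [495.7, -8.4, 60.0]
eef_rot: [[1.0, 0.0, -0.0], [0.0, 0.0, 1.0], [0.0, -1.0, 0.0]]
contact_force: [-0.4, 0.3, -1.1]
grip_width: 19.0
```

Request:
drive_tool(
  steps=[
    [0,0,0,0,0.1,0,1],
    [0,0,0,0,0.2,0,1],
    [0,0,0,0,0.3,0,1],
    [0,0,0,0,0.4,0,1],
    [0,0,0,0,0.4,0,1],
  ],
)

```text
clock: 16.9
tcp_pos: [495.7, -4.4, 60.0]
eef_rot: [[1.0, 0.0, -0.0], [0.0, 0.0, 1.0], [0.0, -1.0, 0.0]]
contact_force: [-0.3, 0.2, -0.3]
grip_width: 18.7
```

Request:
drive_tool(
  steps=[
    [0,0,0,0,0.1,0,1],
    [0,0,0,0,0.2,0,1],
    [0,0,0,0,0.3,0,1],
    [0,0,0,0,0.4,0,1],
    [0,0,0,0,0.4,0,1],
  ],
)

```text
clock: 17.32
tcp_pos: [495.7, -1.3, 60.0]
eef_rot: [[1.0, 0.0, 0.0], [-0.0, -0.002, 1.0], [0.0, -1.0, -0.002]]
contact_force: [-0.0, -6.1, -1.2]
grip_width: 18.9
```

Hard stop at TCP y ≈ -1.3, with 6 N resisting. I'll ease back about 4.5 mm and start lifting.

Request:
drive_tool(
  steps=[
    [0,0,0,0,-0.2,0,1],
    [0,0,0,0,-0.4,0,1],
    [0,0,0,0,-0.54,0,1],
    [0,0,0,0,-0.54,0,1],
    [0,0,0,0,-0.54,0.2,1],
    [0,0,0,0,-0.54,0.4,1],
    [0,0,0,0,-0.54,0.4,1],
  ],
)

```text
clock: 17.9
tcp_pos: [495.6, -6.0, 64.2]
eef_rot: [[1.0, -0.0, -0.0], [0.0, -0.0, 1.0], [-0.0, -1.0, -0.0]]
contact_force: [1.2, -0.6, -3.8]
grip_width: 19.6
```

It rises against a spring load of 3.8 N, so I'm in the window. I'll lift to 12.5 mm.

Request:
drive_tool(
  steps=[
    [0,0,0,0,0,0.3,1],
    [0,0,0,0,0,0.6,1],
    [0,0,0,0,0,0.85,1],
    [0,0,0,0,0,0.85,1],
    [0,0,0,0,0,0.85,1],
  ],
)

```text
clock: 18.32
tcp_pos: [495.6, -6.0, 72.5]
eef_rot: [[1.0, -0.0, -0.0], [0.0, -0.0, 1.0], [-0.0, -1.0, -0.0]]
contact_force: [2.7, -0.2, -6.2]
grip_width: 18.9
```

```bash
python3 - <<'E'
from h import *
st()
for c in ("wrist","side","scene"): look(c,["bolt_knob"])
E
```

```text
t 18.32 tcp [495.6  -6.   72.5] F [ 2.7 -0.2 -6.2] w 18.9 q [-0.01 -0.05 -0.22  1.41 -0.   -0.01]
[[1.0, -0.0, -0.0], [0.0, -0.0, 1.0], [-0.0, -1.0, -0.0]]
wrist bolt_knob 0.56 [491.6  -2.5 109.4]
side bolt_knob 0.72 [493.1  -5.1 106.4]
scene bolt_knob 0.68 [496.2  -3.5 109.8]
scene bolt_knob 0.18 [494.8  97.4   3. ]
```

The networks put the knob at about 109 mm, up from 97, so the bolt is raised about 12 mm. Next is pushing it over the bump.

Request:
drive_tool(
  steps=[
    [0,0,0,0,0.3,0,1],
    [0,0,0,0,0.6,0,1],
    [0,0,0,0,0.9,0,1],
    [0,0,0,0,1.2,0,1],
    [0,0,0,0,1.5,0,1],
    [0,0,0,0,1.8,0,1],
    [0,0,0,0,2.1,0,1],
    [0,0,0,0,2.4,0,1],
    [0,0,0,0,2.7,0,1],
    [0,0,0,0,2.9,0,1],
    [0,0,0,0,2.9,0,1],
  ],
)

```text
clock: 19.53
tcp_pos: [495.8, 23.6, 72.6]
eef_rot: [[1.0, 0.0, -0.001], [0.001, 0.001, 1.0], [0.0, -1.0, 0.001]]
contact_force: [3.5, -0.0, -6.2]
grip_width: 18.9
```

Request:
drive_tool(
  steps=[
    [0,0,0,0,0.2,0,1],
    [0,0,0,0,0.4,0,1],
    [0,0,0,0,0.55,0,1],
    [0,0,0,0,0.55,0,1],
  ],
)

```text
clock: 19.87
tcp_pos: [495.8, 26.2, 72.5]
eef_rot: [[1.0, 0.0, 0.001], [-0.001, -0.005, 1.0], [0.0, -1.0, -0.005]]
contact_force: [5.0, -14.7, -5.5]
grip_width: 19.0
```

End stop found at y ≈ 26 with 14.7 N. I'll lower while keeping a light push, then let go.

Request:
drive_tool(
  steps=[
    [0,0,0,0,-0.15,-0.3,1],
    [0,0,0,0,-0.15,-0.6,1],
    [0,0,0,0,-0.15,-0.9,1],
    [0,0,0,0,-0.15,-1.15,1],
    [0,0,0,0,-0.15,-1.25,1],
    [0,0,0,0,-0.15,-1.25,1],
  ],
)

```text
clock: 20.37
tcp_pos: [495.9, 26.0, 60.2]
eef_rot: [[1.0, 0.001, 0.001], [-0.001, -0.002, 1.0], [0.001, -1.0, -0.002]]
contact_force: [3.5, -6.3, -3.2]
grip_width: 19.1
```

```bash
python3 - <<'E'
from h import *
st()
E
```

```text
t 20.37 tcp [495.9  26.   60.2] F [ 3.5 -6.3 -3.2] w 19.1 q [ 0.05 -0.05 -0.24  1.38 -0.    0.05]
[[1.0, 0.001, 0.001], [-0.001, -0.002, 1.0], [0.001, -1.0, -0.002]]
```

Request:
drive_tool(
  steps=[
    [0,0,0,0,0,-0.15,1],
    [0,0,0,0,0,-0.2,1],
    [0,0,0,0,-0.1,-0.2,2.5],
    [0,0,0,0,-0.1,-0.2,4],
    [0,0,0,0,-0.1,-0.2,5],
    [0,0,0,0,-0.1,-0.2,5],
    [0,0,0,0,-0.1,1,5],
    [0,0,0,0,-0.1,3,5],
    [0,0,0,0,-0.1,6,5],
    [0,0,0,0,-0.1,9,5],
    [0,0,0,-5,-0.1,12,5],
    [0,0,0,-9,-0.1,13,5],
  ],
)

```text
clock: 21.37
tcp_pos: [420.9, 26.1, 187.2]
eef_rot: [[1.0, 0.001, -0.0], [0.0, 0.0, 1.0], [0.001, -1.0, 0.0]]
contact_force: [0.3, 0.7, 0.6]
grip_width: 50.3
```

Request:
drive_tool(
  steps=[
    [0,0,0,0,0,0,5],
    [0,0,0,0,0,0,5],
    [0,0,0,0,0,0,5],
    [0,0,0,0,0,0,5],
  ],
)

```text
clock: 21.7
tcp_pos: [420.8, 26.1, 184.5]
eef_rot: [[1.0, -0.001, -0.0], [0.0, 0.0, 1.0], [-0.001, -1.0, 0.0]]
contact_force: [-0.6, 0.3, 0.4]
grip_width: 50.0
```

```bash
python3 - <<'E'
from h import *
st()
im,T=look("wrist",["bolt_knob","lid","box"],"z"); rects(im,T,61,None)
for c in ("side","scene"): look(c,["bolt_knob","lid","dropper_bottle","tape","finger_oximeter"])
hsv=cv2.cvtColor(im,cv2.COLOR_BGR2HSV); m=cv2.inRange(hsv,(0,150,60),(8,255,255))|cv2.inRange(hsv,(172,150,60),(180,255,255))
n,l,s,c=cv2.connectedComponentsWithStats(m)
for j in range(1,n):
  if s[j,4]>60: print(s[j],c[j].round(1),onz("wrist",c[j],108,T))
for z in (113.5,125): print(z,[pix("wrist",(495.5,y,z),T).round(1).tolist() for y in (16,26,36)])
E
```

```text
t 21.7 tcp [420.8  26.1 184.5] F [-0.6  0.3  0.4] w 50.0 q [ 0.06 -0.22 -0.15  1.64  0.    0.06]
[[1.0, -0.001, -0.0], [0.0, 0.0, 1.0], [-0.001, -1.0, 0.0]]
wrist bolt_knob 0.94 [496.6  31.9  97.1]
wrist lid 0.9 [497.2  97.1  52.8]
blob [343. 235.] 10641 [491.1  95.1] [159.4 108.8] 0.3
blob [ 13. 391.] 1544 [ 886.3 -537.6] [103.  354.4] 54.7
side bolt_knob 0.67 [493.4  26.2  95.7]
side lid 0.94 [496.4  93.6  47. ]
side dropper_bottle 0.56 [ 676.8 -205.8    1. ]
side tape 0.66 [ 436.3 -267.     5.5]
side tape 0.36 [498.1  27.6  92.6]
side finger_oximeter 0.66 [ 5.107e+02 -2.422e+02 -4.000e-01]
scene bolt_knob 0.63 [494.7  28.5 101. ]
scene lid 0.73 [496.2  93.1  46.6]
scene dropper_bottle 0.64 [ 669.8 -205.6    5.1]
scene tape 0.92 [ 439.  -265.8    2.1]
scene finger_oximeter 0.77 [ 508.4 -241.1    1. ]
[269 263  23  29 569] [279.7 277.8] [490.3  27.  108. ]
113.5 [[267.1, 286.0], [278.6, 286.1], [290.1, 286.1]]
125 [[266.6, 293.1], [278.5, 293.2], [290.5, 293.1]]
```

Knob is down: its lower edge at row 292 fits a top height of 113.5 mm. It's at y ≈ 27, which is home, the lid origin reads about 47 mm, and the bystanders haven't moved. I'm handing in.

```bash
python3 -c "
from bench import order; print(order.sign_off())"
```

```text
the job is handed in; nothing more can be done
None
```

The lid is seated on the box and the bolt is locked over it. I handed the job in at about 22 s of the 54 s allowed, and the sign-off gives no verdict.

- **Lid:** I lowered it onto the rim under light contact (about 5 N) and let go there. Afterwards the two fixed cameras put its origin at about 46.6–47.0 mm high (seated is 47 mm). It read close to square, with 0.3° of turn in the wrist picture.
- **Bolt:** It met the bump about 19 mm from where it started. I eased back 4.5 mm, lifted it about 12 mm, pushed it to the end stop (14.7 N) and let it down. The last wrist picture shows the knob down and about 47 mm from its start; the starting travel (0 to 5 mm) adds to that.
- **Bystanders:** The networks place them within their own error of where they started. The gripper is open, clear of everything, and reads about zero force.

**Checks that disagreed:**
- **Fingertip height:** The fingertips sit about 28 mm higher than I took the reported TCP to mean. My first grip on the knob therefore closed on its top with about 6.5 N. I saw it in the picture, reopened and gripped lower. The earlier lid grip was also shallower than I planned, but it held.
- **Last wrist readings:** The networks' wrist reading gave the lid origin at 52.8 mm and the knob at y = 32 mm. Both are out of line with the other cameras (knob at 26–28 mm) and with the contact measurements, so I set them aside.

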